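# Load a torch into the charging carousel and index it

### The arm

A 6-joint arm with a two-finger parallel gripper is mounted at the origin on the work surface. World frame = base frame: x ahead of the robot, y to its left, z up, the work surface at z = 0. Lengths are in m, angles in rad, forces in N, time in s.
With the tool pointing down it reaches from about 0.35 to 0.875 m from the base axis. Payload 15.5 kg.
Tool frame: the origin (TCP) lies on the mounting face of the last link; the fingertips stand 173 mm ahead of it and the grasp point (between the pads) lies env.tcp_to_grasp ahead of it (env.tcp_to_grasp is the distance from the TCP to the grasp point, in m); z points along the fingers, y is the direction in which the jaws open and shut (so a half turn about z gives the same grasp; the last joint's range is limited). The gripper opens to 85 mm and grips with 20 to 120 N. Pads are 22 mm wide; open, the fingers measure 114 mm over their backs; the gripper's body (76 mm by 85 mm) begins 54 mm behind the grasp point. The pads swing forward as they close: fully open they stand 13 mm farther back than shut.
Start: joints at [1.224, 0.494, 1.345, -0, 1.302, -0.096], TCP at [0.156, 0.605, 0.405] pointing down, gripper open.
Joint ranges: [-2.91, 2.91], [-0.82, 2.16], [0.22, 2.67], [-1.22, 4.37], [0.12, 2.79], [-3.08, 3.08]. Speed limits (rad/s): [1.89, 1.89, 2.57, 3.01, 3.01, 3.01].

### API

Orientations are given as a rotation vector (axis times angle).
In Python, from station import env, optics, close_job gives the robot as it stands.
- The arm moves only by the shell command python3 -m pendant 'ROWS' [FORCE]. ROWS is JSON, one flat list of numbers, 7 for each row, row after row: the shift along the world's x, y, z in m, then the turn, a rotation vector about the world's x, y, z in rad, then the opening, from 0 (shut) to 1 (fully open). A call has 1 to 10 rows; each row shifts and turns the commanded pose from where the row before left it; what a row does not reach is not made up. A row lasts 1/10 s, in which the tool goes at most 50 mm and 8.59 degrees, less where a joint would pass 70% of its speed; a pose out of reach is approached as far as the arm can. A call with a gripper value outside its range is refused whole. The fingers move at their own pace and stop on an object; FORCE is the grip in N (left out, the last holds). Time passes only in rows, so rows that do not move let the fingers close. It gives the time, the measured TCP pose, the force and the opening at its end, in the units of the state.
- env.get_obs(): the state, without advancing time (a new reading comes with each control period).
- optics.read_camera(name): name is "side" or "top"; returns the picture (400x640x3 uint8, blue, green, red); there is no depth.
- optics.camera_model(name): a dict with "camera_matrix" (3x3 intrinsics, pixels), "R" (3x3) and "t" (3): a world point X has camera coordinates R X + t. Camera axes: x right, y down, z forward; pixel columns grow to the right and rows downward; lengths in m; the calibration is good to about 2 mm. A picture is of the moment at which its call begins. camera_model takes no time and is no camera call.
- close_job(): hands the job in, once; it reports no verdict.
The state is a dict: "time_s": time; "qpos": joint angles; "qvel": joint speeds; "tau": joint torques, N m; "position": TCP position; "ee_rot": TCP orientation; "wrist_force": force on the tool from outside, world axes, zero at the start; "ft_torque": the same for the moment, N m; "opening": finger opening in m.
Only numpy, scipy, OpenCV 4.12 (cv2) and the standard library are available. Lean on these libraries where they do the work, as an engineer would, in place of code of your own. Each camera call takes 0.05 s, during which the arm holds its last target. There are 200 camera calls.

### The job

Lower the loose torch, lens up, into the empty pocket at the pointer of the charging carousel (do not let it drop in) and push it gently but fully home past its spring clips; the pocket's sleeve is clamped off its nominal place, so feel for the bore and never press hard. Then turn the carousel one click clockwise (seen from above), no farther and never backwards, so that the next empty pocket stands at the pointer. Let go of everything and leave the other things on the counter where they are.

Things in the scene. Friction and masses are not known exactly. Their poses are not given: they have to be found in the camera images.
- torch: The loose black torch, 140 g, 108 mm tall, standing lens up. Origin: centre of the tail's flat underside, z towards the lens. Round: body and tail 28 mm in diameter (tail edge chamfered 1.5 mm wide, 4 mm high), 23.6 mm groove 4 to 14.5 mm above the tail end, head 33 mm in diameter from 75 to 108 mm. The monocular is fatter and shorter.
- monocular: A rubber-covered monocular standing on end, 44 mm in diameter, 90 mm tall; leave it alone. Origin at the centre of its underside.
- battery_box: A closed cardboard box, 45 x 70 x 35 mm; leave it alone. Origin at the centre of its underside.
- spray: A small spray bottle, 44 mm in diameter, 110 mm tall; leave it alone. Origin at the centre of its underside.
- stand: Fixed foot of the carousel, black disc 270 mm across, origin on the turning axis, on the counter. On it turns a 300 mm aluminium disc, top 32 mm above the counter, with six pockets (plastic sleeves) 110 mm from the axis. Anticlockwise from the pointer: empty (to load), empty (next), empty, then three full, their torches' tops 144 mm above the counter.
- mark (a point): The tip of the fixed aluminium pointer on the side of the stand that faces the robot, 178 mm from the axis and 12 mm above the counter; the pocket to load starts at it.
- pocket (a point): Pocket to load: nominal centre, on the pocket floor, 36 mm above the counter. Turns with the carousel; its x axis points along the radius to the carousel's axis, z up. The real bore is clamped up to 9 mm nearer to or farther from the axis than this point (no sideways offset), differently each time and not reported: find it by feel or sight.
- next_pocket (a point): Nominal centre, on the pocket floor, of the next empty pocket, 60 degrees anticlockwise (seen from above) of the one to load; a clockwise click brings it to the pointer. Turns with the carousel.
- grip (a point): On the turning axis, 155 mm above the counter: the point to grip the black bar on top of the carousel's hub. The bar is 54 mm long along this point's x axis, 14 mm wide along its y, and spans 129 to 171 mm above the counter. It turns with the carousel.
- rotor (a joint): Turn of the carousel in rad, growing clockwise seen from above, 0 at the starting click. Clicks every 1.047 rad; a sprung detent (at most about 0.25 N m) pulls it to the nearest click, changing over half-way.
- lip (a point): Nominal centre of that pocket at the sleeve's flat top, 42 mm above the pocket floor. The lip, 62 mm (radial) x 54 mm, lies round the real bore, 29.5 mm wide with a 1 mm chamfer. A torch that misses stands on the lip, which gives on a spring (11 N, then 2 N per mm, solid after 4 mm). Over 25 N between torch and carousel, anywhere, is too hard.
- clips (a point): Nominal centre of that pocket, 9 mm above its floor, where two sprung steel balls snap into the torch's groove. From about 12 to 4 mm above home they resist with up to some 15 N, then draw the torch in; set in slowly, its weight does not seat it. Home is the tail on the pocket floor: a brass plate that gives on a spring (5 N, then 2.5 N per mm, solid after 3.5 mm).

How it is judged:
On the way, in this order (a step that is already met when the one before it is completed fails the run):
1. the torch stands fully home in the pocket while that pocket is still at the pointer (z of torch in the frame of pocket below 0.003 m and horizontal distance between torch and pocket below 0.012 m and angle between torch's own z axis and vertical below 0.08 rad and value of joint rotor between -0.2 and 0.2 rad), for 0.2 s.
2. the carousel is turned one click clockwise (value of joint rotor between 0.95 and 1.15 rad), for 0.2 s.
At the end, for the whole second after the job is handed in: The torch stands in its pocket, lens up (within 0.08 rad), its tail no more than 3 mm above the pocket floor (and not over 5 mm below it) and within 12 mm of the pocket's nominal centre; the carousel rests one click clockwise of its start (0.95 to 1.15 rad); all is released and at rest (all of step 2 and z of torch in the frame of pocket between -0.005 and 0.003 m and horizontal distance between torch and pocket below 0.012 m and angle between torch's own z axis and vertical below 0.08 rad and linear speed of torch below 0.02 m/s and contact force between the fingers and torch below 0.1 N and contact force between the fingers and stand below 0.1 N); the robot touches nothing.
It fails at once if the torch is pressed against the carousel with more than 25 N (contact force between torch and stand above 25 N).
It fails at once if the carousel is turned backwards or well past one click (value of joint rotor below -0.3 rad or value of joint rotor above 1.4 rad).
It fails at once if another thing on the counter is moved by more than 30 mm (distance of any of monocular, battery_box, spray from where it was at the start of the episode above 0.03 m).
It fails at once if the torch is dropped into the pocket (horizontal distance between torch and pocket below 0.02 m and z of torch in the frame of pocket between 0.012 and 0.06 m and linear speed of torch above 0.4 m/s).
It also fails if it takes over 72 s, if anything falls off the work surface, if the arm or the gripper's body presses on something with over 40 N, if the wrist force passes 120 N, or if a joint passes its speed limit or range.

## Working session

There is one attempt and no reset: what is moved stays moved. The work goes in short steps, Python scripts to look and compute and a shell command to move; the robot and the scene stay as the last step left them, time stands still between calls to the robot, and variables do not carry over. Pictures are saved under pics/ and viewed, about 8 in all and at most 12, crops included, and the job is handed in when it is done.

```bash
ls; mkdir -p pics; python3 - <<'E'
from station import env, optics
import cv2,numpy as np
o=env.get_obs();print({k:np.round(v,3) for k,v in o.items()},env.tcp_to_grasp)
for n in("side","top"):
    cv2.imwrite(f"pics/{n}0.png",optics.read_camera(n)); m=optics.camera_model(n);print(n,np.round(m["camera_matrix"],1).tolist(),np.round(-m["R"].T@m["t"],3),np.round(m["R"],3).tolist())
E
```

```text
pics
{'time_s': np.float64(0.0), 'qpos': array([ 1.224,  0.494,  1.346, -0.   ,  1.303, -0.095]), 'qvel': array([ 0.   ,  0.   , -0.   , -0.001,  0.001,  0.   ]), 'tau': array([ 4.0000e-03, -8.8216e+01, -3.8386e+01,  0.0000e+00,  1.0000e-02,
       -0.0000e+00]), 'position': array([0.156, 0.605, 0.404]), 'ee_rot': array([-3.940e-01, -3.116e+00,  2.000e-03]), 'wrist_force': array([ 0.259,  0.609, -0.202]), 'ft_torque': array([-0.037, -0.002, -0.069]), 'opening': np.float64(0.086)} 0.1547
side [[462.6, 0.0, 323.7], [0.0, 462.6, 201.9], [0.0, 0.0, 1.0]] [ 0.154 -0.716  1.049] [[0.879, -0.477, -0.01], [-0.364, -0.658, -0.659], [0.307, 0.582, -0.753]]
top [[407.7, 0.0, 322.6], [0.0, 407.7, 202.6], [0.0, 0.0, 1.0]] [0.408 0.007 1.076] [[-0.006, -1.0, 0.008], [-0.993, 0.005, -0.122], [0.122, -0.009, -0.993]]
```

View pics/top0.png

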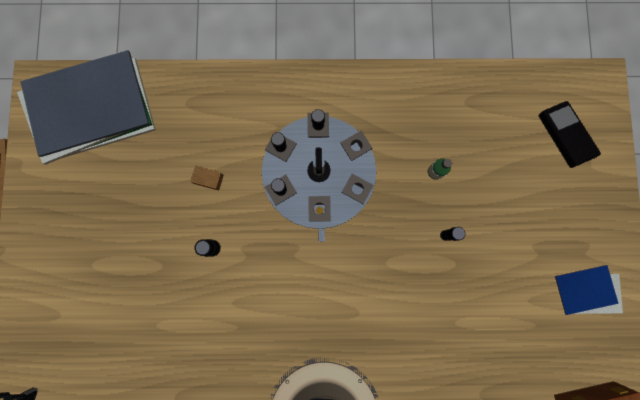

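View pics/side0.png

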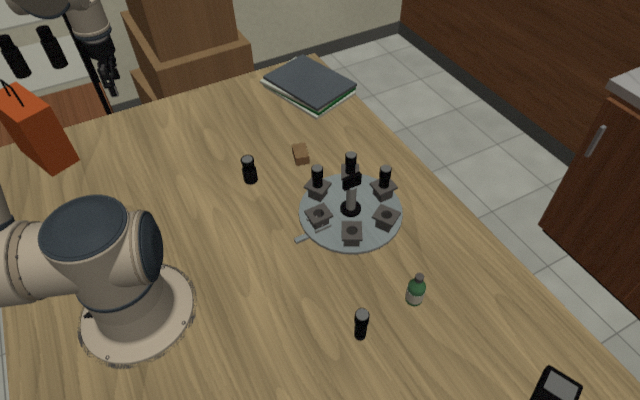

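The top view shows the carousel at about (319,170) with the pocket to load at (319,209). The torch is at (453,234), the spray at (440,168), the monocular at (207,247) and the box at (207,178). The side view shows the torch at (361,322) and the hub bar at (351,181). Next I'll measure them.

```bash
cat > h.py <<'E'
import numpy as np, cv2
from station import env, optics
def ray(n,uv,z):
    m=optics.camera_model(n);R,t=m["R"],np.array(m["t"]).ravel();c=-R.T@t
    d=R.T@np.linalg.solve(m["camera_matrix"],[uv[0],uv[1],1.]);return (c+d*(z-c[2])/d[2])
def proj(n,X):
    m=optics.camera_model(n);p=m["camera_matrix"]@(m["R"]@np.array(X)+np.array(m["t"]).ravel());return p[:2]/p[2]
def blobs(mask,x0,y0,amin=15):
    k,l,s,c=cv2.connectedComponentsWithStats(mask.astype(np.uint8))
    return [(np.round(c[i]+[x0,y0],1).tolist(),s[i].tolist()) for i in range(1,k) if s[i][4]>=amin]
E
python3 - <<'E'
from h import *
t=cv2.imread("pics/top0.png");s=cv2.imread("pics/side0.png")
# disc
for n,im,(x0,y0,x1,y1) in(("top",t,(255,108,385,232)),("side",s,(292,170,410,255))):
    hsv=cv2.cvtColor(im,cv2.COLOR_BGR2HSV)[y0:y1,x0:x1]
    m=((hsv[...,0]>90)&(hsv[...,0]<130)&(hsv[...,1]>20)&(hsv[...,2]>90)).astype(np.uint8)
    m=cv2.morphologyEx(m,cv2.MORPH_OPEN,np.ones((5,5)))
    c=max(cv2.findContours(m,0,2)[0],key=cv2.contourArea);c=cv2.convexHull(c)+np.array([x0,y0])
    P=np.array([ray(n,p,.032)[:2] for p in c[:,0]])
    A=np.c_[2*P,np.ones(len(P))];q=np.linalg.lstsq(A,(P**2).sum(1),rcond=None)[0]
    print(n,"disc",q[:2],np.sqrt(q[2]+q[0]**2+q[1]**2),len(P))
r=lambda im,a,f:cv2.resize(im[a[1]:a[3],a[0]:a[2]],None,fx=f,fy=f,interpolation=cv2.INTER_CUBIC)
a=r(t,(290,140,390,230),4);b=r(t,(435,220,475,250),8)
c=r(s,(295,170,395,260),4);d=r(s,(345,300,385,345),8)[:360]
out=np.zeros((720,720,3),np.uint8)
for im,y,x in((a,0,0),(b,0,400),(c,360,0),(d,360,400)): im=im[:720-y,:720-x];out[y:y+im.shape[0],x:x+im.shape[1]]=im
out=cv2.resize(out,(600,600));cv2.imwrite("pics/c1.png",out)
for y in range(230,240): print(cv2.cvtColor(t,cv2.COLOR_BGR2GRAY)[y-3,438:470])
E
```

```text
top disc [0.61957468 0.00794079] 0.1477550775745591 36Traceback (most recent call last):
  File "<stdin>", line 8, in <module>
ValueError: max() iterable argument is empty
```

```bash
python3 - <<'E'
from h import *
t=cv2.imread("pics/top0.png");s=cv2.imread("pics/side0.png")
for n,im,(x0,y0,x1,y1) in(("top",t,(255,108,385,232)),("side",s,(292,170,410,255))):
    hsv=cv2.cvtColor(im,cv2.COLOR_BGR2HSV)[y0:y1,x0:x1]
    m=((hsv[...,1]<60)&(hsv[...,2]>90)).astype(np.uint8)
    m=cv2.morphologyEx(m,cv2.MORPH_OPEN,np.ones((5,5)))
    cs=cv2.findContours(m,0,2)[0]
    if not cs: print("none");continue
    c=max(cs,key=cv2.contourArea);c=cv2.convexHull(c)+np.array([x0,y0])
    P=np.array([ray(n,p,.032)[:2] for p in c[:,0]])
    A=np.c_[2*P,np.ones(len(P))];q=np.linalg.lstsq(A,(P**2).sum(1),rcond=None)[0]
    print(n,"disc",q[:2],np.sqrt(q[2]+q[0]**2+q[1]**2),len(P))
r=lambda im,a,f:cv2.resize(im[a[1]:a[3],a[0]:a[2]],None,fx=f,fy=f,interpolation=cv2.INTER_CUBIC)
a=r(t,(290,140,390,230),4);b=r(t,(435,220,475,250),8)
c=r(s,(295,170,395,260),4);d=r(s,(345,300,385,345),8)
cv2.imwrite("pics/c1.png",np.hstack([np.vstack([a,c[:240]]),np.vstack([b,d])])[:600] if 0 else np.hstack([np.vstack([a,b[:,:320].repeat(1,0) if 0 else cv2.copyMakeBorder(b,0,0,0,80,0)]),np.vstack([c,cv2.copyMakeBorder(d[40:280],0,0,0,80,0)])]))
g=cv2.cvtColor(t,cv2.COLOR_BGR2GRAY)
print(g[224:244,438:468])
g=cv2.cvtColor(s,cv2.COLOR_BGR2GRAY)
print(g[304:342,352:372])
print("pocket");print(t[200:218,310:329,2]);print(t[200:218,310:329,0])
E
```

```text
top disc [0.61917517 0.00811738] 0.14999036219970657 30
side disc [0.62236428 0.00839253] 0.14967790231854144 25
[[108 106 106 107 107 107 107 106 106 107 107 106 107 108 107 108 107 107
  107 107 108 108 108 107 107 108 108 107 108 109]
 [107 108 108 108 107 107 108 107 108 109 109 109 109 108 109 108 109 109
  109 108 106 107 110 110 110 111 110 111 111 111]
 [109 110 109 109 110 109 110 110 111 111 111 111 109 107 103 103 101 102
  102  87  84  86 102 105 108 110 110 110 111 110]
 [110 111 111 111 111 111 112 112 111 112 112 111 105  95  65  57  47  50
   67  67  76  79  72  73 100 109 110 110 110 111]
 [110 110 111 109 110 111 111 111 108 107 106 103  67  39  19  22  45  74
   90  93  94  94  92  78  78 107 115 117 115 116]
 [115 115 115 115 112 111 110 105  72  62  49  38  21   8   7  36  84  95
   97  97  97  98  98  95  94  93 110 118 117 117]
 [109 110 109 104  86  63  43  39  22  21  13   6   4   3  20  69  94  98
   98  98  98  97  98  98  99  93  78 105 111 111]
 [113 112 107  73  38  19   8   8   6   6   3   2   2   6  32  87  98  98
   98  98  98  97  98  97  99  94  71 
[... 6969 characters left out ...]
  33  31  31  30  31  41  83  80  72  74  74
   74]
 [ 75  74  74  70  92  99  49  32  30  30  30  31  38  78  86  72  73  76
   74]
 [ 76  74  74  74  89  97  52  33  31  32  30  31  45  98 102  77  75  74
   75]
 [ 74  74  75  74  79 113  83  43  32  30  31  33  59 112  92  76  74  74
   74]
 [ 75  73  75  75  74  83  97  63  39  36  34  34  58  75  76  75  75  74
   76]
 [ 75  75  75  75  74  75  77  76  68  64  63  73  69  73  74  74  75  75
   74]
 [ 74  75  75  73  75  74  74  75  73  75  73  75  74  74  75  75  75  75
   75]
 [ 74  74  74  73  75  75  75  74  75  74  74  76  75  75  75  74  75  75
   75]
 [ 74  74  75  74  74  75  75  74  74  74  75  75  75  75  74  74  74  74
   76]]
```

View pics/c1.png

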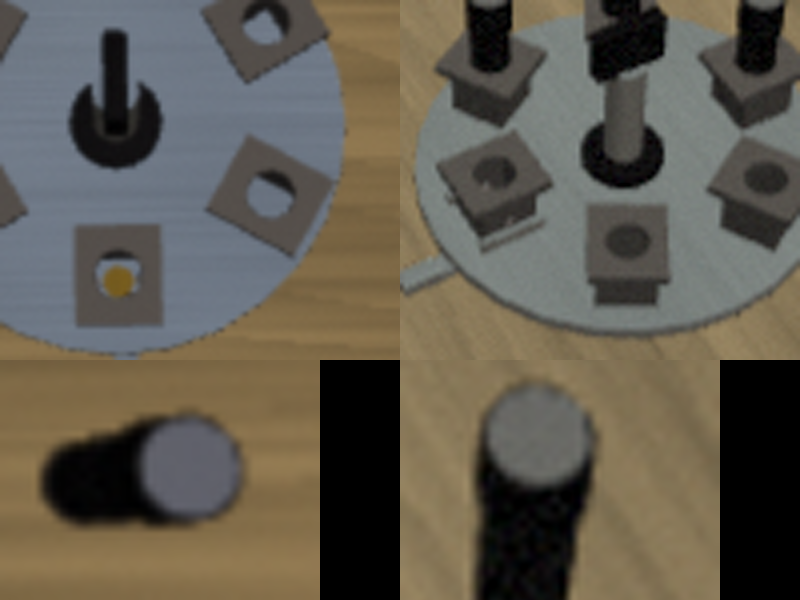

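The crops show the torch lens at about (458.2,233) top and (362,314) side. The bore of the pocket at the pointer is at (319.1,208.3) in the top view, and the bar lies along world x.

```bash
python3 - <<'E'
from h import *
f=lambda n,u,z:print(n,u,z,np.round(ray(n,u,z)[:2],4))
f("top",(458.2,233),.108);f("side",(361.8,313.8),.108)
f("top",(319.1,208.3),.078);f("side",(351.2,230),.078)
f("top",(319.1,208.3),.078)
t=cv2.imread("pics/top0.png")[...,2];s=cv2.imread("pics/side0.png")[...,2]
f("top",(321.5,240),.012);f("side",(296,240.5),.012)
print(s[206:226,308:330])
print("bar top");print(t[144:176:2,312:328])
E
```

```text
top (458.2, 233) 0.108 [ 0.4527 -0.3233]
side (361.8, 313.8) 0.108 [ 0.4552 -0.32  ]
top (319.1, 208.3) 0.078 [0.5168 0.0069]
side (351.2, 230) 0.078 [ 0.5677 -0.0864]
top (319.1, 208.3) 0.078 [0.5168 0.0069]
top (321.5, 240) 0.012 [0.441  0.0011]
side (296, 240.5) 0.012 [ 0.4428 -0.0012]
[[121 120 123 121 114 113 106  97  82  84  85  85  85  85  87  86  84  84
   95 118 125 119]
 [124 125 116 106  94  93  88  88  86  86  83  88  84  84  85  86  88  86
   84 105 122 123]
 [113 105  91  84  86  86  86  87  83  81  81  81  84  85  86  85  87  84
   86  91 108 121]
 [ 93  89  85  85  87  87  86  76  68  67  58  62  61  60  78  87  87  88
   87  88  91 110]
 [ 86  84  86  83  87  86  76  59  51  49  50  50  48  39  60  78  86  86
   88  88  84  90]
 [ 88  87  83  85  80  76  57  51  47  52  49  48  49  37  44  62  86  88
   87  84  85  86]
 [ 86  83  85  85  86  65  52  51  48  51  48  54  45  33  36  44  80  83
   83  84  85  84]
 [ 87  86  87  87  88  55  51  53  51  51  52  52  46  37  36  37  74  86
   87  86  85  86]
 [ 86  86  85  87  87  67  52  49  50  52  52  52  50  33  33  48 
[... 1431 characters left out ...]
  41 103 112 113 111 112 111]
 [112 114 110  79  29  14  17  15  17  41 104 112 112 111 112 111]
 [112 113 108  78  28  17  14  17  18  40 101 110 111 112 112 112]
 [107 109 106  77  27  14  16  17  20  40 100 108  88  84 105 111]
 [ 36  99 105  78  28  15  14  17  17  32 100 108  82  34  36  64]
 [ 26  77 102  76  28  16  16  17  17  31  99 105  67  26  17  18]
 [ 19  46  73  68  25  15  16  17  17  30  91  71  39  21  17  16]
 [ 17  31  41  34  13  15  17  16  16  15  42  47  35  20  17  16]
 [ 17  29  42  39  14   5   6   5   8  12  42  46  30  19  18  18]
 [ 16  22  40  40  15   3   4   4   6  12  41  40  23  18  18  18]
 [ 16  17  19  26  31  37  38  39  36  30  27  19  17  16  18  17]]
```

```bash
python3 - <<'E'
from h import *
f=lambda n,u,z:print(n,u,z,np.round(ray(n,u,z)[:2],4))
f("side",(318.5,213),.078)
f("top",(318.3,148),.171);f("top",(318.2,170),.171)
f("top",(318.3,159),.171)
# lip centres of the other empty pockets, top+side: quads by mask
t=cv2.imread("pics/top0.png");s=cv2.imread("pics/side0.png")
for n,im in(("top",t),("side",s)):
    hsv=cv2.cvtColor(im,cv2.COLOR_BGR2HSV)
    b,g,r=[im[...,i].astype(int) for i in range(3)]
    m=(abs(r-85)<6)&(r-b>5)&(r-b<17)
    m=cv2.morphologyEx(m.astype(np.uint8),cv2.MORPH_OPEN,np.ones((2,2)))
    for c in cv2.findContours(m,0,2)[0]:
        if cv2.contourArea(c)>180:
            q=cv2.minAreaRect(c); M=cv2.moments(cv2.convexHull(c));u=(M['m10']/M['m00'],M['m01']/M['m00'])
            print(n,np.round(u,1),np.round(q[1],1),round(q[2]),cv2.contourArea(c),np.round(ray(n,u,.078)[:2],4))
E
```

```text
side (318.5, 213) 0.078 [0.5195 0.0072]
top (318.3, 148) 0.171 [0.6446 0.008 ]
top (318.2, 170) 0.171 [0.5937 0.0085]
top (318.3, 159) 0.171 [0.6191 0.0081]
top [320.  209.5] [23. 20.] 90 455.0 [0.5139 0.0046]
top [281.4 190.5] [20.3 23.8] 60 187.0 [0.5615 0.1   ]
top [358.4 189.4] [23.6 20.4] 29 441.5 [ 0.5635 -0.0906]
top [357.1 145.9] [20.2 23.3] 60 419.0 [ 0.6739 -0.0894]
side [352.4 231. ] [16. 19.] 90 299.5 [ 0.5688 -0.091 ]
side [387.2 215. ] [23.3 14.2] 24 272.5 [ 0.6796 -0.0896]
side [319.2 213.8] [14.3 22.4] 66 261.0 [0.5199 0.0038]
```

```bash
python3 -m pendant '[0.02,-0.034,0,0,0,0.025,1, 0.02,-0.034,0,0,0,0.025,1, 0.02,-0.034,0,0,0,0.025,1, 0.02,-0.034,0,0,0,0.025,1, 0.02,-0.034,0,0,0,0.025,1, 0.02,-0.034,0,0,0,0.025,1, 0.02,-0.034,0,0,0,0.025,1, 0.02,-0.034,0,0,0,0.025,1, 0.02,-0.034,0,0,0,0.025,1, 0.02,-0.034,0,0,0,0.025,1]' 40
python3 -m pendant '[0.02,-0.034,0,0,0,0,1, 0.02,-0.034,0,0,0,0,1, 0.005,-0.04,0,0,0,0,1, 0.005,-0.04,0,0,0,0,1, 0.005,-0.04,0,0,0,0,1, 0.005,-0.04,0,0,0,0,1, 0.005,-0.04,0,0,0,0,1, 0.005,-0.04,0,0,0,0,1, 0.005,-0.04,0,0,0,0,1, 0.005,-0.04,0,0,0,0,1]'
python3 -m pendant '[0.004,-0.04,0,0,0,0,1, 0.004,-0.04,0,0,0,0,1, 0.004,-0.04,0,0,0,0,1, 0.002,-0.04,0,0,0,0,1, 0,-0.04,0,0,0,0,1, 0,0,0,0,0,0,1]'
```

```text
time_s: 1.1
position: [0.3561, 0.2638, 0.4046]
ee_rot: [-0.001, -3.141, 0.0]
wrist_force: [1.0, 0.3, 0.0]
opening: 0.0856
time_s: 2.1
position: [0.4355, -0.1244, 0.4046]
ee_rot: [-0.003, -3.141, -0.0]
wrist_force: [0.7, 0.6, 0.2]
opening: 0.0853
time_s: 2.7
position: [0.4496, -0.3268, 0.4043]
ee_rot: [0.008, 3.141, -0.002]
wrist_force: [0.6, 0.0, 0.2]
opening: 0.0852
```

```bash
python3 -m pendant '[0.004,0.005,-0.02,0,0,0,1, 0,0,-0.03,0,0,0,1, 0,0,-0.03,0,0,0,1, 0,0,-0.03,0,0,0,1, 0,0,-0.025,0,0,0,1, 0,0,-0.015,0,0,0,1, 0,0,-0.009,0,0,0,1, 0,0,0,0,0,0,0.6, 0,0,0,0,0,0,0.5, 0,0,0,0,0,0,0.4]' 30
python3 - <<'E'
from h import *
g=[.4536,-.322,.1]
for n in("top","side"):
    im=optics.read_camera(n);u,v=proj(n,g).astype(int);c=im[max(v-50,0):v+50,u-50:u+50];cv2.imwrite(f"pics/g_{n}.png",cv2.resize(c,None,fx=4,fy=4))
cv2.imwrite("pics/g.png",np.hstack([cv2.imread("pics/g_top.png"),cv2.imread("pics/g_side.png")]))
E
```

```text
time_s: 3.7
position: [0.4539, -0.3178, 0.2465]
ee_rot: [0.003, 3.141, -0.001]
wrist_force: [-0.2, 0.4, -0.0]
opening: 0.0443
```

View pics/g.png

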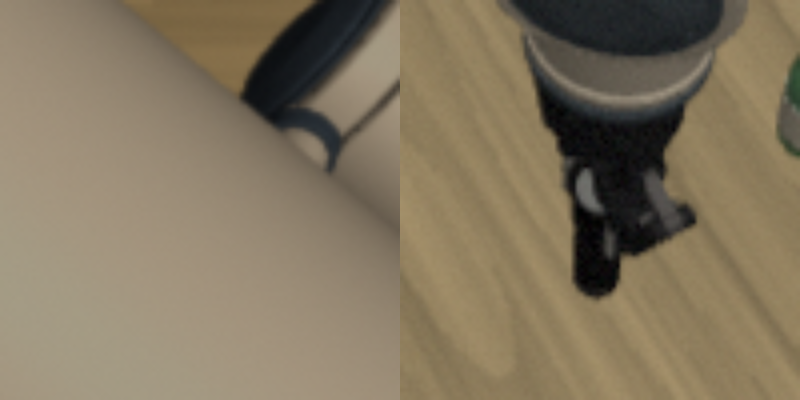

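The top view is blocked by the arm. In the side view the torch stands upright between the fingers, with its head at about (600,190) in the crop. I'll centre the jaws and close.

```bash
python3 -m pendant '[0,-0.003,0,0,0,0,0.4, 0,0,0,0,0,0,0.3, 0,0,0,0,0,0,0.25, 0,0,0,0,0,0,0.2, 0,0,0,0,0,0,0.2, 0,0,0,0,0,0,0.2,0,0,0,0,0,0,0.2]' 40
python3 -m pendant '[0,0,0.02,0,0,0,0.2, 0,0,0.03,0,0,0,0.2, 0,0,0.03,0,0,0,0.2, 0,0,0.03,0,0,0,0.2, 0,0,0,0,0,0,0.2, 0,0,0,0,0,0,0.2]'
```

```text
time_s: 4.5
position: [0.4539, -0.3212, 0.2463]
ee_rot: [0.003, 3.141, -0.002]
wrist_force: [-1.0, -1.2, 5.5]
opening: 0.0322
time_s: 5.1
position: [0.4536, -0.3208, 0.356]
ee_rot: [0.003, 3.141, -0.001]
wrist_force: [-0.8, 1.0, -1.7]
opening: 0.0318
```

```bash
python3 -m pendant '[0.007,0.03,0,0,0,0,0.2, 0.007,0.036,0,0,0,0,0.2, 0.007,0.036,0,0,0,0,0.2, 0.007,0.036,0,0,0,0,0.2, 0.007,0.036,0,0,0,0,0.2, 0.007,0.036,0,0,0,0,0.2, 0.007,0.036,0,0,0,0,0.2, 0.007,0.036,0,0,0,0,0.2, 0.007,0.03,0,0,0,0,0.2, 0,0.015,0,0,0,0,0.2]'
python3 -m pendant '[0,0,0,0,0,0,0.2,0,0,0,0,0,0,0.2,0,0,0,0,0,0,0.2]'
python3 - <<'E'
from h import *
o=env.get_obs();p=o["position"];print(p)
for n in("top","side"):
    im=optics.read_camera(n);cv2.imwrite(f"pics/h_{n}.png",im)
    if n=="side":
        u,v=proj(n,[p[0],p[1],.1]).astype(int);print(u,v);cv2.imwrite("pics/h.png",cv2.resize(im[v-75:v+45,u-60:u+60],None,fx=5,fy=5,interpolation=cv2.INTER_CUBIC))
        print("tail",proj(n,[p[0],p[1],p[2]-.2463]),"top",proj(n,[p[0],p[1],p[2]-.2463+.108]))
E
```

```text
time_s: 6.1
position: [0.5168, 0.0084, 0.3545]
ee_rot: [-0.0, -3.14, -0.001]
wrist_force: [-0.0, -1.3, -0.4]
opening: 0.0325
time_s: 6.4
position: [0.5165, 0.0052, 0.3554]
ee_rot: [-0.004, -3.141, 0.0]
wrist_force: [-0.1, 0.3, -0.2]
opening: 0.0321
[0.51653694 0.00524251 0.3553612 ]
317 208
tail [317.66207003 206.47490941] top [316.81754511 178.37715779]
```

View pics/h.png

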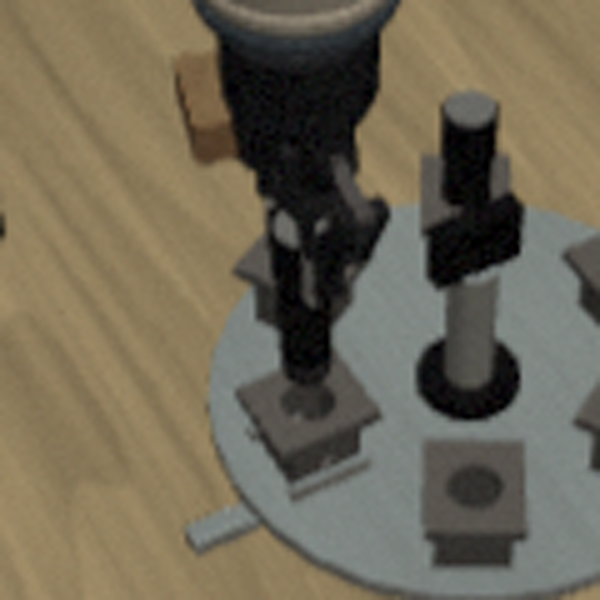

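The side crop shows the torch upright, with its tail at (317.6,206.8), matching the prediction. The bore is just below it at (318,213), so I'll nudge toward it and lower.

```bash
python3 -m pendant '[0.0015,0.002,-0.01,0,0,0,0.2, 0,0,-0.01,0,0,0,0.2, 0,0,-0.005,0,0,0,0.2, 0,0,-0.003,0,0,0,0.2, 0,0,-0.002,0,0,0,0.2, 0,0,0,0,0,0,0.2]'
python3 -m pendant '[0,0,-0.001,0,0,0,0.2, 0,0,-0.001,0,0,0,0.2, 0,0,-0.001,0,0,0,0.2, 0,0,0,0,0,0,0.2]'
```

```text
time_s: 7.1
position: [0.5182, 0.0083, 0.3255]
ee_rot: [-0.003, -3.141, -0.0]
wrist_force: [0.0, 0.0, -0.6]
opening: 0.0322
time_s: 7.5
position: [0.5182, 0.0083, 0.3226]
ee_rot: [0.003, 3.142, -0.0]
wrist_force: [0.3, 0.1, -0.8]
opening: 0.0318
```

```bash
for i in 1; do python3 -m pendant '[0,0,-0.001,0,0,0,0.2, 0,0,-0.001,0,0,0,0.2, 0,0,0,0,0,0,0.2]'; done
python3 -m pendant '[0,0,-0.001,0,0,0,0.2, 0,0,-0.001,0,0,0,0.2, 0,0,0,0,0,0,0.2]'
```

```text
time_s: 7.8
position: [0.5182, 0.0083, 0.3206]
ee_rot: [-0.003, -3.141, 0.0]
wrist_force: [0.3, -0.3, -1.5]
opening: 0.0318
time_s: 8.1
position: [0.5182, 0.0083, 0.3185]
ee_rot: [-0.003, -3.141, 0.0]
wrist_force: [0.1, -0.0, -0.2]
opening: 0.0319
```

```bash
python3 -m pendant '[0,0,-0.002,0,0,0,0.2, 0,0,-0.002,0,0,0,0.2, 0,0,-0.002,0,0,0,0.2, 0,0,0,0,0,0,0.2]'
python3 -m pendant '[0,0,-0.002,0,0,0,0.2, 0,0,-0.002,0,0,0,0.2, 0,0,-0.002,0,0,0,0.2, 0,0,0,0,0,0,0.2]'
```

```text
time_s: 8.5
position: [0.5181, 0.0083, 0.3124]
ee_rot: [-0.003, -3.141, -0.0]
wrist_force: [0.4, 0.3, -1.1]
opening: 0.0322
time_s: 8.9
position: [0.5181, 0.0083, 0.3064]
ee_rot: [-0.003, -3.141, -0.0]
wrist_force: [-0.0, -0.4, -1.1]
opening: 0.0319
```

```bash
python3 -m pendant '[0,0,-0.002,0,0,0,0.2, 0,0,-0.002,0,0,0,0.2, 0,0,-0.002,0,0,0,0.2, 0,0,-0.002,0,0,0,0.2, 0,0,-0.001,0,0,0,0.2, 0,0,0,0,0,0,0.2]'
python3 -m pendant '[0,0,-0.001,0,0,0,0.2, 0,0,-0.001,0,0,0,0.2, 0,0,0,0,0,0,0.2]'
python3 -m pendant '[0,0,-0.001,0,0,0,0.2, 0,0,-0.001,0,0,0,0.2, 0,0,0,0,0,0,0.2]'
```

```text
time_s: 9.5
position: [0.5182, 0.0083, 0.2975]
ee_rot: [-0.003, -3.141, -0.0]
wrist_force: [-1.1, -0.0, -1.3]
opening: 0.0322
time_s: 9.8
position: [0.5182, 0.0083, 0.2956]
ee_rot: [-0.003, -3.141, -0.0]
wrist_force: [-0.5, 0.2, -0.9]
opening: 0.0324
time_s: 10.1
position: [0.5182, 0.0083, 0.2935]
ee_rot: [-0.003, -3.141, -0.0]
wrist_force: [0.1, 0.6, -1.4]
opening: 0.0323
```

```bash
python3 -m pendant '[0,0,-0.001,0,0,0,0.2, 0,0,-0.001,0,0,0,0.2, 0,0,0,0,0,0,0.2]'
python3 -m pendant '[0,0,-0.001,0,0,0,0.2, 0,0,-0.001,0,0,0,0.2, 0,0,0,0,0,0,0.2]'
python3 -m pendant '[0,0,-0.001,0,0,0,0.2, 0,0,-0.001,0,0,0,0.2, 0,0,0,0,0,0,0.2]'
```

```text
time_s: 10.4
position: [0.5183, 0.0083, 0.2917]
ee_rot: [0.003, 3.141, -0.0]
wrist_force: [-0.4, -0.3, 1.4]
opening: 0.0325
time_s: 10.7
position: [0.5182, 0.0083, 0.2897]
ee_rot: [0.003, 3.141, -0.0]
wrist_force: [1.4, -1.3, -2.5]
opening: 0.032
time_s: 11.0
position: [0.5181, 0.0083, 0.2874]
ee_rot: [-0.003, -3.141, -0.0]
wrist_force: [1.3, -1.1, -5.1]
opening: 0.032
```

```bash
python3 -m pendant '[0,0,-0.001,0,0,0,0.2, 0,0,-0.001,0,0,0,0.2, 0,0,0,0,0,0,0.2]'
python3 -m pendant '[0,0,-0.001,0,0,0,0.2, 0,0,0,0,0,0,0.2]'
python3 -m pendant '[0,0,-0.001,0,0,0,0.2, 0,0,0,0,0,0,0.2]'
```

```text
time_s: 11.3
position: [0.5181, 0.0083, 0.2854]
ee_rot: [-0.003, -3.141, -0.0]
wrist_force: [0.7, -0.2, -2.9]
opening: 0.0324
time_s: 11.5
position: [0.5181, 0.0083, 0.2845]
ee_rot: [-0.003, -3.141, -0.0]
wrist_force: [0.0, -0.0, -3.5]
opening: 0.0322
time_s: 11.7
position: [0.5182, 0.0083, 0.2836]
ee_rot: [-0.003, -3.142, -0.0]
wrist_force: [0.2, 0.2, -1.3]
opening: 0.0319
```

```bash
python3 -m pendant '[0,0,-0.001,0,0,0,0.2, 0,0,0,0,0,0,0.2]'
python3 -m pendant '[0,0,-0.0007,0,0,0,0.2, 0,0,0,0,0,0,0.2]'
```

```text
time_s: 11.9
position: [0.5182, 0.0083, 0.2826]
ee_rot: [-0.003, -3.141, -0.0]
wrist_force: [0.6, -0.2, -1.0]
opening: 0.0325
time_s: 12.1
position: [0.5183, 0.0083, 0.2821]
ee_rot: [0.003, 3.141, -0.0]
wrist_force: [0.1, 0.2, 4.5]
opening: 0.0319
```

```bash
python3 -m pendant '[0,0,0,0,0,0,0.4, 0,0,0,0,0,0,0.5, 0,0,0,0,0,0,0.7, 0,0,0,0,0,0,0.8, 0,0,0,0,0,0,0.8, 0,0,0,0,0,0,0.8]' 20
python3 -m pendant '[0,0,0.01,0,0,0,0.8, 0,0,0.03,0,0,0,0.8, 0,0,0.04,0,0,0,0.8, 0,0,0.04,0,0,0,0.8, -0.02,-0.035,0,0,0,0,0.8, -0.02,-0.035,0,0,0,0,0.8, -0.02,-0.035,0,0,0,0,0.8,-0.02,-0.035,0,0,0,0,0.8, 0,0,0,0,0,0,0.8]'
python3 - <<'E'
from h import *
ims=[]
for n in("top","side"):
    im=optics.read_camera(n);cv2.imwrite(f"pics/s_{n}.png",im)
    u,v=proj(n,[.58,0,.1]).astype(int);ims.append(cv2.resize(im[v-60:v+60,u-65:u+65],None,fx=3,fy=3,interpolation=cv2.INTER_CUBIC))
    print(n,u-65,v-60,"exp top of torch",proj(n,[.518,.0075,.144]))
cv2.imwrite("pics/s.png",np.hstack(ims))
E
```

```text
time_s: 12.7
position: [0.5182, 0.0083, 0.282]
ee_rot: [-0.003, -3.142, -0.0]
wrist_force: [-0.2, 0.5, 0.1]
opening: 0.0682
time_s: 13.6
position: [0.4363, -0.1345, 0.4027]
ee_rot: [-0.008, -3.141, 0.001]
wrist_force: [-0.8, -0.6, 0.8]
opening: 0.0685
top 256 121 exp top of torch [318.83037287 204.69260935]
side 274 141 exp top of torch [317.49032361 197.03385465]
```

View pics/s.png

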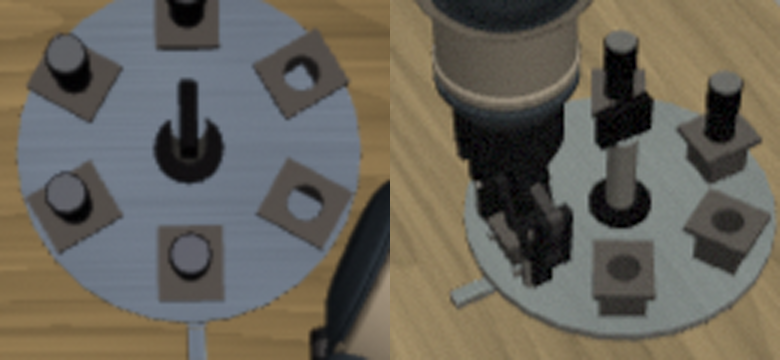

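The top view shows the torch's top at (319,205.3), against an expected (318.8,204.7) if home. The carousel has not moved. Now the bar.

```bash
python3 -m pendant '[0.03,0.023,0,0,0,0,0.6, 0.03,0.024,0,0,0,0,0.6, 0.03,0.024,0,0,0,0,0.6, 0.03,0.024,0,0,0,0,0.6, 0.03,0.024,0,0,0,0,0.6, 0.034,0.024,0,0,0,0,0.6, 0,0,0,0,0,0,0.6, 0,0,0,0,0,0,0.6]' 50
python3 -c "
from station import env;o=env.get_obs();print(o['qpos'],o['position'],o['ee_rot'])"
```

```text
time_s: 14.5
position: [0.6226, 0.0132, 0.4017]
ee_rot: [0.001, -3.141, -0.0]
wrist_force: [-0.1, -1.0, -0.2]
opening: 0.0512
[-7.46334525e-02  4.93235139e-01  1.35501220e+00  8.38471815e-05
  1.29389734e+00 -1.64628853e+00] [0.62260748 0.01322566 0.40168465] [ 1.31265613e-03 -3.14104795e+00 -1.91317482e-04]
```

```bash
python3 -m pendant '[-0.002,-0.005,-0.01,0,0,0,0.6, 0,0,-0.02,0,0,0,0.6, 0,0,-0.02,0,0,0,0.6, 0,0,-0.02,0,0,0,0.6, 0,0,-0.012,0,0,0,0.6, 0,0,-0.01,0,0,0,0.6, 0,0,0,0,0,0,0.6]'
python3 -m pendant '[0,0,0,0,0,0,0.4, 0,0,0,0,0,0,0.3, 0,0,0,0,0,0,0.15, 0,0,0,0,0,0,0.05, 0,0,0,0,0,0,0.05, 0,0,0,0,0,0,0.05]'
```

```text
time_s: 15.2
position: [0.6197, 0.006, 0.309]
ee_rot: [-0.003, -3.14, -0.0]
wrist_force: [0.3, 0.4, -0.4]
opening: 0.0512
time_s: 15.8
position: [0.6204, 0.0081, 0.311]
ee_rot: [0.002, 3.14, 0.005]
wrist_force: [-0.4, 20.6, 5.9]
opening: 0.0135
```

```bash
python3 -m pendant '[0,0.002,0,0,0,0,0.05, 0,0,0,0,0,0,0.05]'
python3 -m pendant '[0,0,0,0,0,-0.1,0.05, 0,0,0,0,0,-0.1,0.05, 0,0,0,0,0,-0.1,0.05, 0,0,0,0,0,-0.1,0.05, 0,0,0,0,0,-0.1,0.05, 0,0,0,0,0,0,0.05]'
```

```text
time_s: 16.0
position: [0.6204, 0.0087, 0.3111]
ee_rot: [0.002, 3.14, 0.0]
wrist_force: [-2.2, 2.9, 6.1]
opening: 0.0136
time_s: 16.6
position: [0.6204, 0.0087, 0.311]
ee_rot: [0.786, 3.04, 0.001]
wrist_force: [-0.5, 4.4, 5.7]
opening: 0.0134
```

```bash
python3 -m pendant '[0,0,0,0,0,-0.1,0.05, 0,0,0,0,0,-0.1,0.05, 0,0,0,0,0,-0.1,0.05, 0,0,0,0,0,-0.1,0.05, 0,0,0,0,0,-0.1,0.05, 0,0,0,0,0,-0.045,0.05, 0,0,0,0,0,0,0.05, 0,0,0,0,0,0,0.05, 0,0,0,0,0,0,0.05]'
```

```text
time_s: 17.5
position: [0.6205, 0.0088, 0.311]
ee_rot: [1.569, 2.72, 0.002]
wrist_force: [-0.4, 5.4, 5.4]
opening: 0.0134
```

```bash
python3 -m pendant '[0,0,0,0,0,0,0.2, 0,0,0,0,0,0,0.3, 0,0,0,0,0,0,0.4, 0,0,0,0,0,0,0.5, 0,0,0,0,0,0,0.5]'
python3 -m pendant '[0,0,0.02,0,0,0,0.5, 0,0,0.04,0,0,0,0.5, 0,0,0.04,0,0,0,0.5, -0.02,-0.035,0.02,0,0,0,0.5, -0.02,-0.04,0,0,0,0,0.5, -0.02,-0.04,0,0,0,0,0.5, -0.02,-0.04,0,0,0,0,0.5, -0.02,-0.04,0,0,0,0,0.5, -0.02,-0.03,0,0,0,0,0.5, 0,0,0,0,0,0,0.5]'
python3 -m pendant '[-0.02,-0.04,0,0,0,0,0.5, -0.02,-0.04,0,0,0,0,0.5, 0,0,0,0,0,0,0.5, 0,0,0,0,0,0,0.5]'
python3 - <<'E'
from h import *
ims=[]
for n in("top","side"):
    im=optics.read_camera(n);cv2.imwrite(f"pics/e_{n}.png",im)
    u,v=proj(n,[.58,0,.1]).astype(int);ims.append(cv2.resize(im[v-60:v+60,u-65:u+65],None,fx=3,fy=3,interpolation=cv2.INTER_CUBIC));print(n,u-65,v-60)
a=np.pi/3;r=.1025
for n in("top","side"): print(proj(n,[.6205-r*np.cos(a),.0083+r*np.sin(a),.144]))
cv2.imwrite("pics/e.png",np.hstack(ims))
E
```

```text
time_s: 18.0
position: [0.6202, 0.0083, 0.31]
ee_rot: [-1.57, -2.721, 0.0]
wrist_force: [0.0, -0.1, 0.5]
opening: 0.0429
time_s: 19.0
position: [0.4983, -0.2198, 0.43]
ee_rot: [-1.575, -2.718, 0.002]
wrist_force: [0.6, 0.9, 0.9]
opening: 0.0427
time_s: 19.4
position: [0.46, -0.2971, 0.4299]
ee_rot: [-1.573, -2.72, -0.0]
wrist_force: [0.5, -0.1, -0.3]
opening: 0.0426
top 256 121
side 274 141
[280.020352   182.91272428]
[318.66666588 169.27824559]
```

View pics/e.png

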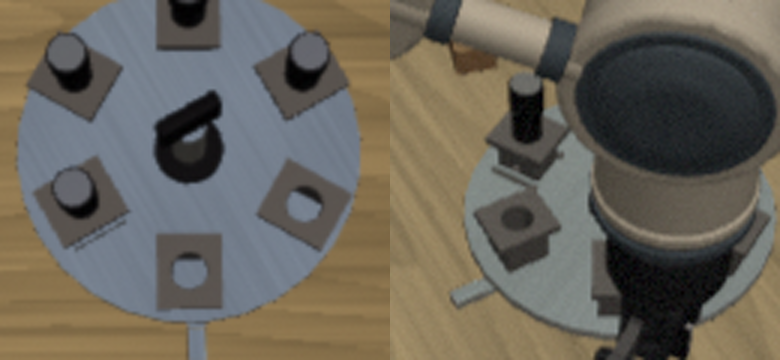

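The torch now sits one pocket to the left at (281,183.3), against an expected (280,182.9). An empty pocket is at the pointer and the arm is clear.

```bash
python3 -c "
from station import close_job;print(close_job())"
```

```text
the job is handed in; nothing more can be done
None
```

The torch is in the pocket at the pointer, and the carousel is turned one click clockwise. I handed the job in at about 19.5 s of the 72 s allowed; no verdict is reported.

- **Loading:** The bore turned out to be about 7–8 mm nearer the axis than nominal. I lowered the torch in 1–2 mm steps. It went in without touching the lip and passed the clips. It reached the pocket floor at about 4.5 N, about where the grasp height put home. No force reading was higher while it went in, but I only read the force at the end of each short move, so brief peaks between readings are not known.
- **Turning:** I gripped the bar and turned it 1.045 rad clockwise, then let go and moved clear. The hand was about 2 mm off the bar at first, giving a brief 20 N side force on closing, so I corrected it before turning.
- **Last checks:** In the top view the torch's top was within about 1 pixel (2–3 mm) of where it should be after one click. An empty pocket stood at the pointer, and the wrist force was near zero. The arm hid most of the carousel in the last side view, but the loaded pocket and its torch could still be seen there. I did not re-measure the monocular, box or spray, but the moves kept well away from them.

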